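Knock a stuck bearing out of a hub casting

TASK

The bearing is stuck in the pocket of the finned hub casting on the knockout stand. Take the grip bar and raise it smoothly, so that the knockout rod drives the bearing up, until you feel the rod's stop collar press against the underside of the casting; hold it there a moment, without forcing it or shifting the casting. Then lift the bearing out and set it down gently, upright, on the floor of the parts tray, leaving everything else alone.

Things in the scene. Friction and masses are not known exactly. Their poses are not given: they have to be found in the camera images.
- stand: Fixed grey steel knockout stand, 150 x 130 x 100 mm (x, y, z of its own frame); origin at the centre of its underside on the work surface, z up. Its top plate (upper face 100 mm up) carries the casting between four 8 mm high lips. The grip bar stands beside it on its +y side.
- casting: Dark cast-iron finned hub casting, 114 x 112 x 44 mm, 3.2 kg, lying loose in the nest on the stand with its axes along the stand's; origin at the centre of its underside, 100 mm above the work surface. In the middle of its top is a round pocket, 42 mm wide and 36 mm deep (floor 8 mm thick, with a 22 mm hole for the rod). It must stay where it is.
- bearing: Steel bearing cartridge, a plain cylinder 40 mm in diameter and 34 mm tall, about 0.15 kg, black seal and steel inner ring on its top face. Origin at the centre of its underside, z up along its axis. It starts on the pocket floor, its top 2 mm below the casting's top, gripped by the pocket wall with some 8 to 20 N until it has risen 12 mm; above that it is loose and stands on the rod.
- knockout: Knockout rod with crosshead, post and grip bar: one rigid piece sliding straight up and down in the stand. Origin at the stand's origin when fully down, so its height is the travel: starts at 0 to 3 mm, 50 mm at most. The slide drags about 4 N, damps 60 N per m/s, is spring-balanced and stays up where it is let go (it may sink 2 mm off the stop).
- rod_tip (a point): Top of the 16 mm rod, on the casting's axis, hidden in the 22 mm hole under the bearing. It meets the bearing at 4 mm of travel, and the bearing then rises with it. Raising the bar takes about 12 to 25 N in all while the bearing is tight (up to 16 mm of travel), about 6 N once it is loose.
- stop_face (a point): Centre of the casting's underside, fixed on the stand, 100 mm up. A stop collar clamped on the rod, out of sight, with a springy rubber buffer (6 N per mm), meets this face somewhere between 22 and 32 mm of travel, different each time: it can only be felt. 4 N or more on the casting, held for 0.3 s, counts as met; over 20 N is forcing it.
- grip_bar (a point): Centre of the grip bar, the only handle: a level steel bar 64 mm long along the stand's y axis, 14 mm wide and 14 mm high, 130 mm from the rod's axis along the stand's +y. It starts about 150 mm above the work surface and rises with the rod; below it is only the 12 mm post at its middle. Axes as the stand's.
- tray: Fixed dark steel parts tray, open on top, 150 x 150 x 35 mm outside, walls 5 mm, floor 5 mm thick; origin at the centre of its underside, z up.
- ring_casting: Bystander: dark steel ring lying flat, 110 mm outside, 72 mm inside, 30 mm high; origin at the centre of its underside. Leave alone.
- wrench: Bystander: steel wrench, 180 mm long, lying flat; origin under its middle, x along it. Leave alone.
- can: Bystander: bare metal can standing upright, 66 mm in diameter, 130 mm high; origin at the centre of its underside. Leave alone.

How it is judged:
By the outcome, as a careful person would: the job done as asked, in the order asked, and still so for the second after the job is handed in, with the robot touching nothing.
It also fails if it takes over 67 s, if anything falls off the work surface, if the arm or the gripper's body presses on something with over 40 N, if the wrist force passes 120 N, or if a joint passes its speed limit or range.

ROBOT

A 6-joint arm with a two-finger parallel gripper is mounted at the origin on the work surface. World frame = base frame: x ahead of the robot, y to its left, z up, the work surface at z = 0. Lengths are in m, angles in rad, forces in N, time in s.
With the tool pointing down it reaches from about 0.425 to 0.95 m from the base axis. Payload 3.5 kg.
Tool frame: the origin (TCP) lies at the very end of the fingers, on their centre line; the grasp point (between the pads) lies 19 mm behind it (ctrl.grip_point_offset is the distance from the TCP to the grasp point, in m); z points along the fingers, y is the line along which they close (so a half turn about z gives the same grasp; the last joint's range is limited). The gripper opens to 85 mm and grips with 20 to 120 N. Pads are 22 mm wide; open, the fingers measure 114 mm over their backs; the gripper's body (76 mm by 85 mm) begins 54 mm behind the grasp point. The pads swing forward as they close: fully open they stand 13 mm farther back than shut.
Start: joints at [1.017, 0.286, 1.577, -0, 1.279, -0.15], TCP at [0.265, 0.621, 0.231] pointing down, gripper open.
Joint ranges: [-2.77, 2.77], [-0.9, 2.22], [0.21, 2.48], [-1.53, 4.67], [0.24, 2.81], [-2.84, 2.84]. Speed limits (rad/s): [2.79, 2.79, 3.14, 3.14, 3.14, 3.14].

INTERFACE

Orientations are given as a unit quaternion [x, y, z, w].
In Python, from plant import ctrl gives the robot as it stands. The module is installed in compiled form; this text tells all that it offers.
- The arm moves only by the shell command python3 -m pendant 'ROWS' [OPENING] [FORCE]. ROWS is JSON, a list of rows, each an object of numbers: "dx", "dy", "dz": the shift along the tool's x, y, z in cm; "twist": the turn about the tool's z in degrees. A call has 1 to 10 rows; each row is the pose to reach, as a shift and turn from the pose commanded when the call began, along the tool's axes at that moment; what a row does not reach only later rows make up. A row lasts 1/8 s, in which the tool goes at most 62.5 mm and 10.7 degrees, less where a joint would pass 70% of its speed; a pose out of reach is approached as far as the arm can. A call with a gripper value outside its range is refused whole. OPENING is the opening in per cent of the stroke, from 0 (shut) to 100 (fully open), set as the call begins (- or left out, the last holds). The fingers move at their own pace and stop on an object; FORCE is the grip in N (left out, the last holds). Time passes only in rows, so rows that repeat a pose let the fingers close. It gives the time, the measured TCP pose, the force, the opening and the grip force at its end, in the units of the state.
- ctrl.get_state(): the state, without advancing time (a new reading comes with each control period).
- ctrl.read_camera(name): name is "side" or "top"; returns a dict with "img" (400x640x3 uint8, red, green, blue), "depth" (400x640 float32, m along the optical axis (not along the pixel's ray), 0 where there is no reading), "camera_matrix" (3x3 intrinsics, pixels), "xyz" and "rotation" of the camera in the world. Camera axes: x right, y up, looking along -z (the intrinsics and any distortion apply to the point x, -y, -z); pixel columns grow to the right and rows downward; lengths in m; the calibration is good to about 2 mm. A picture is of the moment at which its call begins.
- ctrl.sign_off(): hands the job in; it is judged then, once.
The state is a dict: "time": time; "qpos": joint angles; "dq": joint speeds; "joint_efforts": joint torques, N m; "eef_pos": TCP position; "tcp_rot": TCP orientation; "contact_force": force on the tool from outside, world axes, zero at the start; "wrist_torque": the same for the moment, N m; "opening": opening from 0.0 (shut) to 1.0 (fully open); "finger_force": force on a finger pad.
Only numpy, scipy, OpenCV 4.12 (cv2) and the standard library are available. Lean on these libraries where they do the work, as an engineer would, in place of code of your own. Each camera call takes 0.05 s, during which the arm holds its last target. There are 200 camera calls.

## Working session

There is one attempt and no reset: what is moved stays moved. The work goes in short steps, Python scripts to look and compute and a shell command to move; the robot and the scene stay as the last step left them, time stands still between calls to the robot, and variables do not carry over. Pictures are saved under pics/ and viewed, at most 10 in all, crops included, and the job is handed in when it is done.

```bash
mkdir -p pics
python3 - <<'E'
from plant import ctrl
import cv2,numpy as np
s=ctrl.get_state();print(s)
print(ctrl.grip_point_offset)
for n in("side","top"):
    c=ctrl.read_camera(n);np.savez(f"{n}.npz",**{k:np.asarray(v) for k,v in c.items()})
    cv2.imwrite(f"pics/{n}.png",c["img"][:,:,::-1]);print(n,c["camera_matrix"],c["xyz"],c["rotation"],[k for k in c])
E
```

```text
{'time': 0.0, 'qpos': array([ 1.01699177e+00,  2.87179251e-01,  1.57815468e+00,  3.87227519e-06,
        1.27862173e+00, -1.49967904e-01]), 'dq': array([-0.00168376,  0.00145058, -0.00106883, -0.00025658, -0.00030628,
       -0.00132494]), 'joint_efforts': array([-1.26644019e-03, -4.05977762e+01, -2.92624819e+01, -2.32253560e-04,
        5.75813567e-03,  5.87568948e-06]), 'eef_pos': array([0.26484559, 0.62016219, 0.22995021]), 'tcp_rot': array([ 2.00549458e-01,  9.79682867e-01, -1.10846683e-03, -4.08967435e-04]), 'contact_force': array([-0.65491437, -0.12510729,  0.20953166]), 'wrist_torque': array([-0.01502707,  0.00655251, -0.02559246]), 'finger_force': 0.0, 'opening': 0.9976768294042161}
0.0187
side [[456.86301252   0.         322.35221359]
 [  0.         456.86301252 200.35825357]
 [  0.           0.           1.        ]] [ 0.40281898 -0.8465031   0.71677162] [ 0.47102878 -0.04605337 -0.11274548  0.87367009] ['img', 'depth', 'camera_matrix', 'xyz', 'rotation']
top [[516.54145173   0.         318.41523079]
 [  0.         516.54145173 200.81790805]
 [  0.           0.           1.        ]] [0.47700449 0.04926784 1.26942458] [-0.02794024  0.04273479  0.71616297 -0.69606299] ['img', 'depth', 'camera_matrix', 'xyz', 'rotation']
```

View pics/side.png

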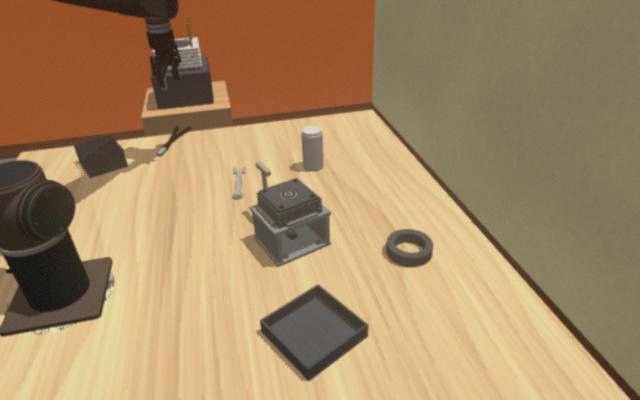

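View pics/top.png

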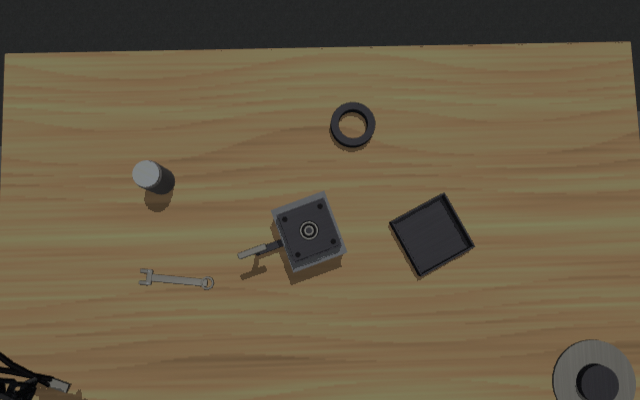

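The side view shows the stand and casting at about (290,200), the grip bar at (264,170) and the tray at (314,330). In the top view the bearing is at (309,231), the bar at (260,250) and the tray centre at (431,235). Next I build point clouds from both views.

```bash
cat > h.py <<'E'
import numpy as np,cv2
from scipy.spatial.transform import Rotation as R
def cloud(c):
    K=c["camera_matrix"];d=c["depth"].astype(float);v,u=np.mgrid[:400,:640]
    p=np.stack([(u-K[0,2])/K[0,0]*d,-(v-K[1,2])/K[1,1]*d,-d],-1)
    P=p@R.from_quat(c["rotation"]).as_matrix().T+c["xyz"];P[d<=0]=np.nan;return P
def proj(c,X):
    K=c["camera_matrix"];p=(np.atleast_2d(X)-c["xyz"])@R.from_quat(c["rotation"]).as_matrix()
    return np.c_[K[0,0]*p[:,0]/-p[:,2]+K[0,2],-K[1,1]*p[:,1]/-p[:,2]+K[1,2]]
def ray(c,u,v,z):
    K=c["camera_matrix"];r=R.from_quat(c["rotation"]).apply([(u-K[0,2])/K[0,0],-(v-K[1,2])/K[1,1],-1])
    return c["xyz"]+r*(z-c["xyz"][2])/r[2]
def rect(Q):
    (x,y),(w,h),a=cv2.minAreaRect((Q[:,:2]*1000).astype(np.float32));return np.round([x,y,w,h,a],1)
E
python3 - <<'E'
from h import *
for n in("side","top"):
    c=dict(np.load(n+".npz"));P=cloud(c);z=P[...,2]
    print(n,"table",np.nanmedian(z[(abs(P[...,0]-.6)<.3)&(abs(P[...,1])<.3)]))
    roi=(P[...,0]>.25)&(P[...,0]<.9)&(abs(P[...,1])<.5)
    for lo,hi in((.13,.18),(.09,.125),(.02,.05)):
        m=(roi&(z>lo)&(z<hi)).astype(np.uint8);k,l,st,_=cv2.connectedComponentsWithStats(m)
        for i in range(1,k):
            if st[i,4]>40:
                Q=P[l==i];print(lo,st[i],rect(Q),"z",np.round(np.percentile(Q[:,2],[5,50,95]),4))
    s=(slice(130,250),slice(230,350)) if n=="side" else (slice(180,280),slice(220,360))
    im=cv2.resize(c["img"][s],None,fx=5,fy=5,interpolation=cv2.INTER_CUBIC);cv2.imwrite(f"pics/{n}_z.png",im[:,:,::-1])
E
```

```text
side table 0.0011594725297487951
0.13 [302 126  20   9  91] [662.6 400.6  56.5  57.4  73.3] z [0.1303 0.1312 0.1328]
0.13 [256 162  15  15 127] [484.8 166.6  15.1  61.9  20.8] z [0.1368 0.1556 0.1591]
0.13 [ 256  178   66   40 1465] [526.6  45.2 114.8 113.6  18.8] z [0.1323 0.144  0.1461]
0.09 [301 133  22  14 240] [659.1 385.   36.9  64.4  80. ] z [0.0912 0.109  0.1234]
0.09 [262 178   6  11  47] [484.8 166.6  11.9   9.6   0. ] z [0.0959 0.1116 0.1228]
0.09 [ 250  198   81   39 1274] [527.4  45.6 152.  135.   18.5] z [0.0934 0.1055 0.1224]
0.02 [303 155  21  12 169] [662.4 384.5  34.2  66.1  89.1] z [0.0209 0.0345 0.0478]
0.02 [309 222  21  19 172] [594.7  42.2  13.8  80.8  22.1] z [0.0215 0.0342 0.0481]
0.02 [254 224  29  37 256] [460.4  22.1  12.3 133.9  23.8] z [0.0217 0.0348 0.0485]
0.02 [387 229  47  33 839] [789.9 -70.7 110.9 109.4  13.5] z [0.022  0.0297 0.0322]
0.02 [286 230  11  10  70] [524.2  40.9  18.6  26.7  71.5] z [0.021  0.0296 0.0385]
0.02 [ 260  284  109   91 1640] [ 514.5 -251.1  152.3  153.5   26.9] z [0.0211 0.0315 0.0364]
top table 0.00038598668072720166
0.13 [132 160  28  27 288] [663.9 404.4  59.1  57.2  67.8] z [0.1301 0.1316 0.134 ]
0.13 [ 276  197   66   67 2640] [527.1  47.3 114.  112.   18.9] z [0.1366 0.1432 0.147 ]
0.13 [238 243  29  16 198] [485.2 169.9  13.9  63.   19. ] z [0.153  0.1566 0.1605]
0.09 [137 161  29  29 195] [655.6 393.2  38.4  65.5  56.4] z [0.0929 0.1151 0.1234]
0.09 [ 271  190   76   82 1144] [527.3  47.4 150.3 130.1  18.8] z [0.0967 0.1016 0.1103]
0.02 [331 102  44  44 930] [790.  -68.  106.2 108.6  87.6] z [0.0245 0.0295 0.0337]
0.02 [154 168  20  26  97] [655.7 387.1  28.4  64.2  66.4] z [0.0217 0.0355 0.0488]
0.02 [390 192  85  84 694] [ 514.6 -250.1  150.1  151.1   27. ] z [0.0219 0.0332 0.0382]
0.02 [256 239  28  17 157] [494.3 143.5  18.   67.5  18.7] z [0.0264 0.0309 0.0345]
```

View pics/side_z.png

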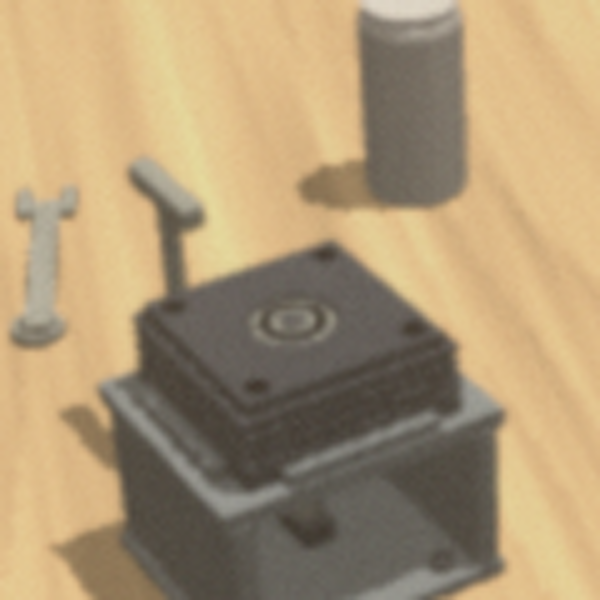

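View pics/top_z.png

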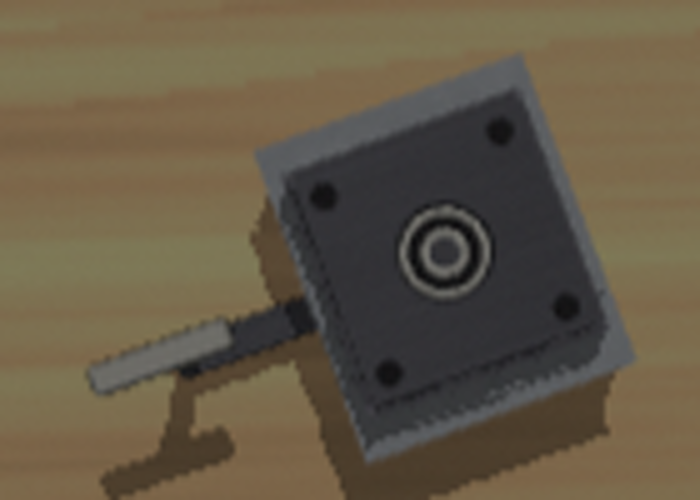

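Both views agree:

| Item | Measured position | Check |
|---|---|---|
| Casting axis | (0.527, 0.0465), yaw 18.8° | top at z 0.144, as it must be |
| Grip bar | (0.485, 0.1695), top z about 0.157 | exactly 130 mm along +y |
| Tray | (0.5146, -0.2505), yaw 27° | |

I move above the bar now.

```bash
python3 -m pendant '[{"dx":-1.9,"dy":-1.6,"twist":2.4},{"dx":-5.3,"dy":-4.6,"twist":6.7},{"dx":-9.9,"dy":-8.5,"twist":12.5},{"dx":-14.4,"dy":-12.5,"twist":18.2},{"dx":-19,"dy":-16.4,"twist":24},{"dx":-23.6,"dy":-20.3,"twist":29.8},{"dx":-28.1,"dy":-24.3,"twist":35.5},{"dx":-32.7,"dy":-28.2,"twist":41.3},{"dx":-36.1,"dy":-31.2,"twist":45.6},{"dx":-38,"dy":-32.8,"twist":48}]' 45 40
cat > st.py <<'E'
from h import *
import sys
from plant import ctrl
def go(x,y,z,yaw):
    s=ctrl.get_state();r=R.from_quat(s["tcp_rot"]);d=r.inv().apply(np.array([x,y,z])-s["eef_pos"])*100
    ty=r.apply([0,1,0]);a=np.degrees(np.arctan2(ty[1],ty[0]));tw=-((yaw-a+90)%180-90)
    print("t",s["time"],"pos",s["eef_pos"].round(4),"yaw",a.round(2),"tilt z",r.apply([0,0,1]).round(4),"F",s["contact_force"].round(1),"op",s["opening"].round(3),"q6",s["qpos"][5].round(2))
    print("need cm",d.round(2),"twist",tw.round(1))
if __name__=="__main__": go(*map(float,sys.argv[1:]))
E
python3 st.py .485 .1695 .131 18.8
```

```text
$[0]: bad value
Traceback (most recent call last):
  File "st.py", line 9, in <module>
    if __name__=="__main__": go(*map(float,sys.argv[1:]))
                             ~~^^^^^^^^^^^^^^^^^^^^^^^^^^
  File "st.py", line 7, in go
    print("t",s["time"],"pos",s["eef_pos"].round(4),"yaw",a.round(2),"tilt z",r.apply([0,0,1]).round(4),"F",s["contact_force"].round(1),"op",s["opening"].round(3),"q6",s["qpos"][5].round(2))
                                                                                                                                             ^^^^^^^^^^^^^^^^^^
AttributeError: 'float' object has no attribute 'round'
```

```bash
sed -i 's/s\["opening"\].round(3)/round(s["opening"],3)/' st.py; python3 -m pendant '[{"dx":-1.9,"dy":-1.6,"dz":0,"twist":2.4},{"dx":-5.3,"dy":-4.6,"dz":0,"twist":6.7},{"dx":-9.9,"dy":-8.5,"dz":0,"twist":12.5},{"dx":-14.4,"dy":-12.5,"dz":0,"twist":18.2},{"dx":-19,"dy":-16.4,"dz":0,"twist":24},{"dx":-23.6,"dy":-20.3,"dz":0,"twist":29.8},{"dx":-28.1,"dy":-24.3,"dz":0,"twist":35.5},{"dx":-32.7,"dy":-28.2,"dz":0,"twist":41.3},{"dx":-36.1,"dy":-31.2,"dz":0,"twist":45.6},{"dx":-38,"dy":-32.8,"dz":0,"twist":48}]' 45 40
python3 st.py .485 .1695 .131 18.8
```

```text
time: 1.35
eef_pos: [0.4862, 0.1676, 0.2309]
tcp_rot: [0.583, 0.812, -0.0, -0.0]
contact_force: [-1.0, -0.7, -0.4]
opening: 0.451
finger_force: 0.0
t 1.35 pos [0.4862 0.1676 0.2309] yaw 18.63 tilt z [-7.e-04 -3.e-04 -1.e+00] F [-1.  -0.7 -0.4] op 0.451 q6 -0.19
need cm [ 0.22 -0.05  9.99] twist -0.2
```

```bash
python3 -m pendant '[{"dx":0.2,"dy":-0.05,"dz":2,"twist":0},{"dx":0.2,"dy":-0.05,"dz":4.5,"twist":0},{"dx":0.2,"dy":-0.05,"dz":6.5,"twist":0},{"dx":0.2,"dy":-0.05,"dz":8,"twist":0},{"dx":0.2,"dy":-0.05,"dz":9,"twist":0},{"dx":0.2,"dy":-0.05,"dz":9.6,"twist":0},{"dx":0.2,"dy":-0.05,"dz":9.9,"twist":0},{"dx":0.2,"dy":-0.05,"dz":9.9,"twist":0}]' 45 40
python3 st.py .485 .1695 .131 18.8
python3 - <<'E'
from h import *
from plant import ctrl
a=[]
for n in("side","top"):
    c=ctrl.read_camera(n);u,v=proj(c,[.485,.1695,.15])[0].astype(int)
    a.append(cv2.resize(c["img"][v-35:v+35,u-35:u+35],(400,400),interpolation=cv2.INTER_CUBIC))
cv2.imwrite("pics/grip.png",np.hstack(a)[:,:,::-1])
E
```

```text
time: 2.35
eef_pos: [0.4848, 0.1716, 0.1326]
tcp_rot: [0.582, 0.813, 0.0, 0.0]
contact_force: [0.1, -0.1, 0.3]
opening: 0.45
finger_force: 0.0
t 2.35 pos [0.4848 0.1716 0.1326] yaw 18.87 tilt z [ 5.e-04  1.e-04 -1.e+00] F [ 0.1 -0.1  0.3] op 0.45 q6 -0.19
need cm [-0.2  -0.05  0.16] twist 0.1
```

View pics/grip.png

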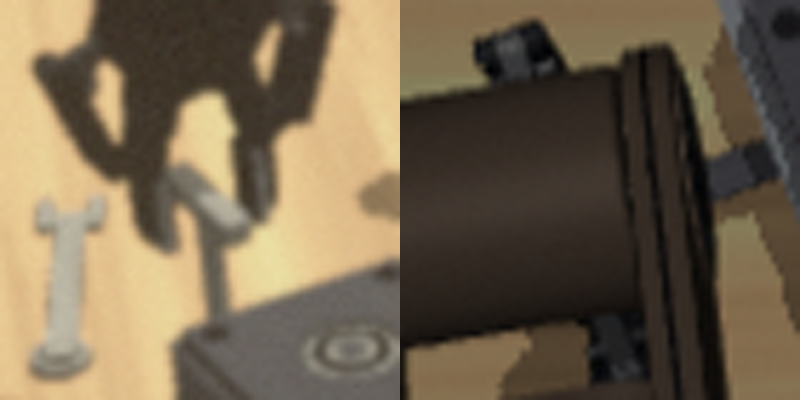

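The picture shows the fingers straddling the bar at its middle (left panel, bar about (205,205)). Now I close.

```bash
python3 -m pendant '[{"dx":0,"dy":0,"dz":0,"twist":0},{"dx":0,"dy":0,"dz":0,"twist":0},{"dx":0,"dy":0,"dz":0,"twist":0},{"dx":0,"dy":0,"dz":0,"twist":0},{"dx":0,"dy":0,"dz":0,"twist":0},{"dx":0,"dy":0,"dz":0,"twist":0}]' 0 80
python3 st.py .485 .1695 .131 18.8
```

```text
time: 3.2
eef_pos: [0.4842, 0.1713, 0.1328]
tcp_rot: [0.582, 0.814, -0.001, -0.0]
contact_force: [-4.6, -1.7, 5.4]
opening: 0.143
finger_force: 78.5
t 3.2 pos [0.4842 0.1713 0.1328] yaw 18.88 tilt z [-1.5e-03 -6.0e-04 -1.0e+00] F [-4.6 -1.7  5.4] op 0.143 q6 -0.19
need cm [-0.2   0.02  0.18] twist 0.1
```

```bash
python3 -m pendant '[{"dx":0,"dy":0,"dz":-0.1,"twist":0},{"dx":0,"dy":0,"dz":-0.2,"twist":0},{"dx":0,"dy":0,"dz":-0.4,"twist":0},{"dx":0,"dy":0,"dz":-0.6,"twist":0},{"dx":0,"dy":0,"dz":-0.8,"twist":0},{"dx":0,"dy":0,"dz":-1.0,"twist":0}]'
python3 -m pendant '[{"dx":0,"dy":0,"dz":-0.2,"twist":0},{"dx":0,"dy":0,"dz":-0.4,"twist":0},{"dx":0,"dy":0,"dz":-0.6,"twist":0},{"dx":0,"dy":0,"dz":-0.7,"twist":0},{"dx":0,"dy":0,"dz":-0.8,"twist":0}]'
python3 -m pendant '[{"dx":0,"dy":0,"dz":-0.05,"twist":0},{"dx":0,"dy":0,"dz":-0.1,"twist":0}]'
python3 st.py .485 .1695 .131 18.8
```

```text
time: 3.95
eef_pos: [0.4841, 0.1713, 0.1404]
tcp_rot: [0.582, 0.813, -0.0, -0.0]
contact_force: [4.7, -1.0, -16.6]
opening: 0.147
finger_force: 77.9
time: 4.58
eef_pos: [0.4841, 0.1713, 0.1515]
tcp_rot: [0.582, 0.814, -0.001, -0.0]
contact_force: [-3.2, -3.9, -7.1]
opening: 0.151
finger_force: 79.3
time: 4.82
eef_pos: [0.4842, 0.1713, 0.1519]
tcp_rot: [0.582, 0.813, -0.001, -0.0]
contact_force: [-2.9, -4.1, -6.4]
opening: 0.147
finger_force: 79.3
t 4.825 pos [0.4842 0.1713 0.1519] yaw 18.88 tilt z [-1.3e-03 -7.0e-04 -1.0e+00] F [-2.9 -4.1 -6.4] op 0.147 q6 -0.19
need cm [-0.2   0.02  2.09] twist 0.1
```

```bash
python3 -m pendant '[{"dx":0,"dy":0,"dz":-0.05,"twist":0},{"dx":0,"dy":0,"dz":-0.1,"twist":0}]'|sed -n 2p\;4p
python3 -m pendant '[{"dx":0,"dy":0,"dz":-0.05,"twist":0},{"dx":0,"dy":0,"dz":-0.1,"twist":0}]'|sed -n 2p\;4p
```

```text
eef_pos: [0.4842, 0.1713, 0.1527]
contact_force: [-2.2, -4.1, -8.1]
eef_pos: [0.4841, 0.1713, 0.1537]
contact_force: [-3.3, -4.6, -7.6]
```

```bash
python3 -m pendant '[{"dx":0,"dy":0,"dz":-0.05,"twist":0},{"dx":0,"dy":0,"dz":-0.1,"twist":0}]'|sed -n 2p\;4p
```

```text
eef_pos: [0.4842, 0.1713, 0.1547]
contact_force: [-3.2, -3.4, -8.4]
```

```bash
python3 -m pendant '[{"dx":0,"dy":0,"dz":-0.05,"twist":0},{"dx":0,"dy":0,"dz":-0.1,"twist":0}]'|sed -n 2p\;4p
```

```text
eef_pos: [0.4842, 0.1714, 0.1557]
contact_force: [-3.6, -4.2, -8.1]
```

```bash
python3 -m pendant '[{"dx":0,"dy":0,"dz":-0.05,"twist":0},{"dx":0,"dy":0,"dz":-0.1,"twist":0}]'|sed -n 2p\;4p
```

```text
eef_pos: [0.4842, 0.1714, 0.1566]
contact_force: [-3.5, -4.4, -7.6]
```

```bash
python3 -m pendant '[{"dx":0,"dy":0,"dz":-0.05,"twist":0},{"dx":0,"dy":0,"dz":-0.1,"twist":0}]'|sed -n 2p\;4p
```

```text
eef_pos: [0.4842, 0.1713, 0.1576]
contact_force: [-2.9, -3.4, -9.0]
```

```bash
python3 -m pendant '[{"dx":0,"dy":0,"dz":-0.05,"twist":0},{"dx":0,"dy":0,"dz":-0.1,"twist":0}]'|sed -n 2p\;4p
```

```text
eef_pos: [0.4842, 0.1713, 0.1579]
contact_force: [-2.1, -4.6, -9.9]
```

```bash
python3 -m pendant '[{"dx":0,"dy":0,"dz":0,"twist":0},{"dx":0,"dy":0,"dz":0,"twist":0}]'|sed -n 2p\;4p;python3 -m pendant '[{"dx":0,"dy":0,"dz":-0.05,"twist":0},{"dx":0,"dy":0,"dz":-0.05,"twist":0}]'|sed -n 2p\;4p
```

```text
eef_pos: [0.4842, 0.1713, 0.158]
contact_force: [-3.0, -5.2, -9.7]
eef_pos: [0.4842, 0.1713, 0.1582]
contact_force: [-2.8, -4.8, -11.6]
```

```bash
python3 -m pendant '[{"dx":0,"dy":0,"dz":-0.05,"twist":0},{"dx":0,"dy":0,"dz":-0.1,"twist":0},{"dx":0,"dy":0,"dz":-0.1,"twist":0}]'|sed -n 2p\;4p;python3 -m pendant '[{"dx":0,"dy":0,"dz":0,"twist":0},{"dx":0,"dy":0,"dz":0,"twist":0}]'|sed -n 2p\;4p
```

```text
eef_pos: [0.4842, 0.1713, 0.1589]
contact_force: [-0.3, -5.2, -15.8]
eef_pos: [0.4841, 0.1713, 0.159]
contact_force: [-0.9, -4.3, -16.9]
```

The rod's force rose from about 7.5 N to about 16.5 N, so the collar presses with about 9 N. I hold it, then let go and lift.

```bash
python3 -m pendant '[{"dx":0,"dy":0,"dz":0,"twist":0},{"dx":0,"dy":0,"dz":0,"twist":0},{"dx":0,"dy":0,"dz":0,"twist":0},{"dx":0,"dy":0,"dz":0,"twist":0}]'|sed -n 2p\;4p
python3 -m pendant '[{"dx":0,"dy":0,"dz":0.1,"twist":0},{"dx":0,"dy":0,"dz":0.1,"twist":0},{"dx":0,"dy":0,"dz":0.1,"twist":0},{"dx":0,"dy":0,"dz":0.1,"twist":0}]' 45
python3 -m pendant '[{"dx":0,"dy":0,"dz":-1,"twist":0},{"dx":0,"dy":0,"dz":-3,"twist":0},{"dx":0,"dy":0,"dz":-6,"twist":0},{"dx":4,"dy":0,"dz":-9,"twist":0},{"dx":8,"dy":0,"dz":-10,"twist":0},{"dx":12,"dy":0,"dz":-10,"twist":0},{"dx":14,"dy":0,"dz":-10,"twist":0},{"dx":14,"dy":0,"dz":-10,"twist":0}]'
python3 st.py .527 .0465 .26 18.8
```

```text
eef_pos: [0.4841, 0.1713, 0.159]
contact_force: [-0.5, -5.1, -17.4]
time: 8.7
eef_pos: [0.4857, 0.1719, 0.1603]
tcp_rot: [0.582, 0.813, 0.001, 0.001]
contact_force: [0.5, 0.7, -0.6]
opening: 0.452
finger_force: 0.0
time: 9.7
eef_pos: [0.439, 0.305, 0.2595]
tcp_rot: [0.581, 0.814, 0.0, 0.0]
contact_force: [-0.1, 0.2, -0.6]
opening: 0.452
finger_force: 0.0
t 9.7 pos [0.439  0.305  0.2595] yaw 19.0 tilt z [ 7.e-04  3.e-04 -1.e+00] F [-0.1  0.2 -0.6] op 0.452 q6 0.09
need cm [-27.31  -0.1   -0.05] twist 0.2
```

Run:
```python
from h import *
from plant import ctrl
a=[]
for n in("side","top"):
    c=ctrl.read_camera(n);P=cloud(c);z=P[...,2]
    r=np.hypot(P[...,0]-.527,P[...,1]-.0465)
    m=(r<.035)&(z>.152);Q=P[m];print(n,m.sum(),rect(Q),"z",np.percentile(Q[:,2],[5,50,90]),"mid",Q.mean(0))
    m=(np.hypot(P[...,0]-.527,P[...,1]-.0465)>.03)&(r<.12)&(z>.13)&(z<.155);print("cast",rect(P[m]),np.median(z[m]))
    B=(np.hypot(P[...,0]-.485,P[...,1]-.1695)<.04)&(z>.15);print("bar",rect(P[B]),np.median(z[B]))
    u,v=proj(c,[.527,.0465,.165])[0].astype(int);a.append(cv2.resize(c["img"][v-40:v+40,u-40:u+40],(400,400),interpolation=cv2.INTER_CUBIC))
    print(u,v)
cv2.imwrite("pics/up.png",np.hstack(a)[:,:,::-1])
```

```text
side 184 [526.8  45.   39.   39.2   1.4] z [0.15469136 0.16261883 0.16457003] mid [0.52621032 0.04090541 0.16136753]
cast [526.6  44.8 113.8 114.4  18.8] 0.1439775121285659
bar [483.6 167.7  14.8  65.7  19.7] 0.17973455765725072
287 185
top 269 [527.8  47.4  36.5  38.7  88.5] z [0.15935328 0.16255916 0.16485295] mid [0.52700012 0.04726019 0.16250857]
cast [527.3  47.3 114.1 112.1  18.8] 0.14330570328479353
bar [485.2 170.2  14.1  63.7  19. ] 0.18089847573531026
308 229
```

View pics/up.png

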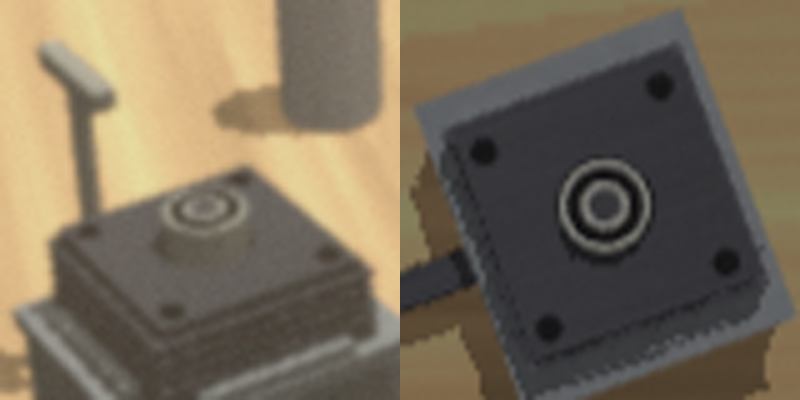

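The bearing now stands about 18.5 mm proud, its top at z 0.1625 and its centre at (0.527, 0.0465). That centre is at pixel (605,207) in the right panel. The casting has not shifted. I move above the bearing.

```bash
python3 -m pendant '[{"dx":-1.5,"dy":0,"dz":0,"twist":0},{"dx":-5,"dy":0,"dz":0,"twist":0},{"dx":-10,"dy":0,"dz":0,"twist":0},{"dx":-15,"dy":0,"dz":0,"twist":0},{"dx":-20,"dy":0,"dz":0,"twist":0},{"dx":-24,"dy":-0.1,"dz":0,"twist":0},{"dx":-26.5,"dy":-0.1,"dz":0,"twist":0},{"dx":-27.3,"dy":-0.1,"dz":0,"twist":0},{"dx":-27.3,"dy":-0.1,"dz":0,"twist":0}]' 75
python3 st.py .527 .0465 .1465 18.8
```

```text
time: 10.92
eef_pos: [0.5265, 0.0445, 0.2587]
tcp_rot: [0.582, 0.813, -0.0, -0.0]
contact_force: [-0.4, 0.4, -1.2]
opening: 0.751
finger_force: 0.0
t 10.925 pos [0.5265 0.0445 0.2587] yaw 18.76 tilt z [-4.e-04  3.e-04 -1.e+00] F [-0.4  0.4 -1.2] op 0.751 q6 -0.44
need cm [ 0.17  0.11 11.22] twist -0.0
```

```bash
python3 -m pendant '[{"dx":0,"dy":0,"dz":2,"twist":0},{"dx":0,"dy":0,"dz":4.5,"twist":0},{"dx":0,"dy":0,"dz":6.5,"twist":0},{"dx":0,"dy":0,"dz":8,"twist":0},{"dx":0,"dy":0,"dz":9,"twist":0},{"dx":0,"dy":0,"dz":9,"twist":0},{"dx":0,"dy":0,"dz":9,"twist":0}]'|tail -1
python3 st.py .527 .0465 .1465 18.8
```

```text
finger_force: 0.0
t 11.8 pos [0.5272 0.0453 0.1696] yaw 18.87 tilt z [ 1.4e-03 -2.0e-04 -1.0e+00] F [-0.2  0.1  0.5] op 0.752 q6 -0.44
need cm [0.12 0.01 2.31] twist 0.1
```

```bash
python3 -m pendant '[{"dx":0.1,"dy":0,"dz":0.5,"twist":0},{"dx":0.1,"dy":0,"dz":1.1,"twist":0},{"dx":0.1,"dy":0,"dz":1.6,"twist":0},{"dx":0.1,"dy":0,"dz":2,"twist":0},{"dx":0.1,"dy":0,"dz":2.2,"twist":0},{"dx":0.1,"dy":0,"dz":2.2,"twist":0},{"dx":0.1,"dy":0,"dz":2.2,"twist":0}]'|tail -1
python3 st.py .527 .0465 .1465 18.8
python3 - <<'E'
from h import *
from plant import ctrl
c=ctrl.read_camera("side");u,v=proj(c,[.527,.0465,.165])[0].astype(int);cv2.imwrite("pics/pre.png",cv2.resize(c["img"][v-40:v+40,u-40:u+40],(480,480),interpolation=cv2.INTER_CUBIC)[:,:,::-1])
E
```

```text
finger_force: 0.0
t 12.675 pos [0.5265 0.0463 0.147 ] yaw 18.86 tilt z [ 3.e-04 -0.e+00 -1.e+00] F [-0.4  0.3 -0.2] op 0.749 q6 -0.43
need cm [0.01 0.06 0.05] twist 0.1
```

View pics/pre.png

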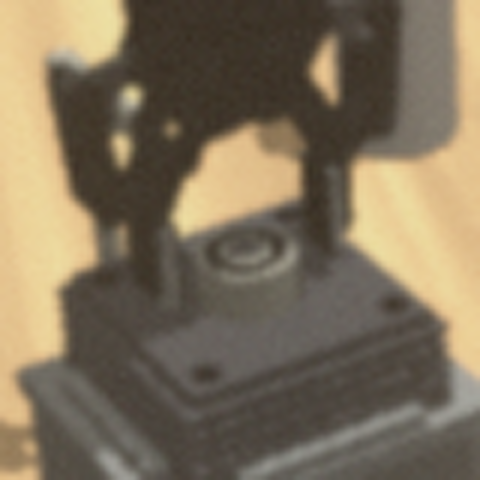

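The bearing at (250,260) sits between the fingers, which are clear of the casting. I close with a light grip.

```bash
python3 -m pendant '[{"dx":0,"dy":0,"dz":0,"twist":0},{"dx":0,"dy":0,"dz":0,"twist":0},{"dx":0,"dy":0,"dz":0,"twist":0},{"dx":0,"dy":0,"dz":0,"twist":0},{"dx":0,"dy":0,"dz":0,"twist":0},{"dx":0,"dy":0,"dz":0,"twist":0}]' 35 35
python3 -m pendant '[{"dx":0,"dy":0,"dz":-0.2,"twist":0},{"dx":0,"dy":0,"dz":-0.5,"twist":0},{"dx":0,"dy":0,"dz":-0.9,"twist":0},{"dx":0,"dy":0,"dz":-1.4,"twist":0},{"dx":0,"dy":0,"dz":-2,"twist":0}]'
python3 st.py .527 .0465 .27 18.8
```

```text
time: 13.48
eef_pos: [0.5265, 0.0463, 0.1469]
tcp_rot: [0.582, 0.813, 0.0, 0.0]
contact_force: [0.7, 0.3, 1.8]
opening: 0.455
finger_force: 35.1
time: 14.1
eef_pos: [0.5263, 0.0463, 0.1672]
tcp_rot: [0.582, 0.813, -0.0, -0.0]
contact_force: [0.2, 0.5, -2.0]
opening: 0.45
finger_force: 35.3
t 14.1 pos [0.5263 0.0463 0.1672] yaw 18.86 tilt z [-1.e-04 -0.e+00 -1.e+00] F [ 0.2  0.5 -2. ] op 0.45 q6 -0.43
need cm [ -0.     0.07 -10.28] twist 0.1
```

```bash
python3 -m pendant '[{"dx":0,"dy":0,"dz":-1.5,"twist":0},{"dx":0,"dy":0,"dz":-4,"twist":0},{"dx":-1,"dy":-0.4,"dz":-6,"twist":0},{"dx":-4,"dy":-1.5,"dz":-7.5,"twist":0},{"dx":-8.5,"dy":-3.3,"dz":-8,"twist":0},{"dx":-13.5,"dy":-5.2,"dz":-8,"twist":0},{"dx":-18.5,"dy":-7.1,"dz":-8,"twist":0},{"dx":-23,"dy":-8.8,"dz":-8,"twist":0},{"dx":-26.2,"dy":-10.1,"dz":-8,"twist":0},{"dx":-27.7,"dy":-10.7,"dz":-8,"twist":0}]'
python3 -m pendant '[{"dx":0,"dy":0,"dz":2,"twist":0},{"dx":0,"dy":0,"dz":5,"twist":0},{"dx":0,"dy":0,"dz":8,"twist":0},{"dx":0,"dy":0,"dz":10.5,"twist":0},{"dx":0,"dy":0,"dz":12,"twist":0},{"dx":0,"dy":0,"dz":13,"twist":0},{"dx":0,"dy":0,"dz":13,"twist":0},{"dx":0,"dy":0,"dz":13,"twist":0}]'
python3 st.py .5146 -.2505 .0285 18.8
python3 - <<'E'
from h import *
from plant import ctrl
s=ctrl.get_state();e=s["eef_pos"]
c=ctrl.read_camera("side");u,v=proj(c,[.5146,-.2505,.08])[0].astype(int);cv2.imwrite("pics/tray.png",cv2.resize(c["img"][v-80:v+80,u-80:u+80],(560,560),interpolation=cv2.INTER_CUBIC)[:,:,::-1])
print(u,v)
for z in(0.085,0.1):print(proj(c,[e[0],e[1],z]))
E
```

```text
time: 15.35
eef_pos: [0.5145, -0.2522, 0.2477]
tcp_rot: [0.582, 0.813, 0.0, 0.0]
contact_force: [-0.3, -0.3, -1.4]
opening: 0.45
finger_force: 35.4
time: 16.35
eef_pos: [0.5153, -0.2508, 0.1179]
tcp_rot: [0.582, 0.813, 0.0, 0.001]
contact_force: [-0.2, -0.8, -0.8]
opening: 0.446
finger_force: 35.4
t 16.35 pos [ 0.5153 -0.2508  0.1179] yaw 18.87 tilt z [ 0.0016 -0.0011 -1.    ] F [-0.2 -0.8 -0.8] op 0.446 q6 -0.96
need cm [ 0.06 -0.07  8.94] twist 0.1
312 305
[[312.84416065 303.63128083]]
[[312.54243794 297.88823123]]
```

View pics/tray.png

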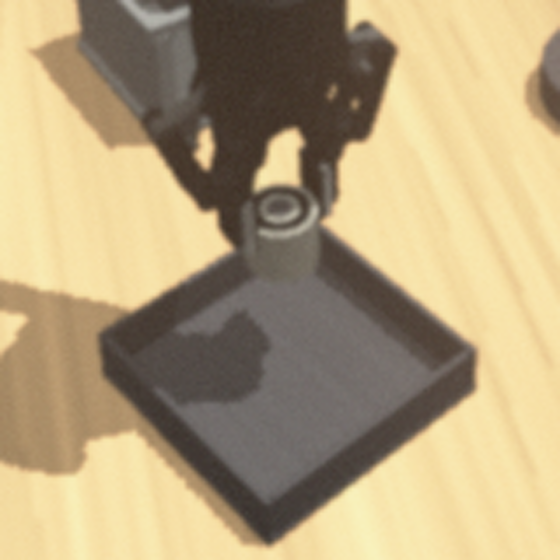

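The bearing hangs upright at (282,235) over the tray. I lower it to about 1 cm above the floor, then feel my way down.

```bash
python3 -m pendant '[{"dx":0,"dy":0,"dz":1.5,"twist":0},{"dx":0,"dy":0,"dz":3.5,"twist":0},{"dx":0,"dy":0,"dz":5.5,"twist":0},{"dx":0,"dy":0,"dz":7,"twist":0},{"dx":0,"dy":0,"dz":8,"twist":0},{"dx":0,"dy":0,"dz":8.4,"twist":0},{"dx":0,"dy":0,"dz":8.5,"twist":0},{"dx":0,"dy":0,"dz":8.5,"twist":0}]'|sed -n 2p\;4p
python3 -m pendant '[{"dx":0,"dy":0,"dz":0.1,"twist":0},{"dx":0,"dy":0,"dz":0.2,"twist":0},{"dx":0,"dy":0,"dz":0.3,"twist":0},{"dx":0,"dy":0,"dz":0.4,"twist":0},{"dx":0,"dy":0,"dz":0.5,"twist":0}]'|sed -n 2p\;4p
for i in 1 2 3; do python3 -m pendant '[{"dx":0,"dy":0,"dz":0.05,"twist":0},{"dx":0,"dy":0,"dz":0.1,"twist":0}]'|sed -n 2p\;4p;done
```

```text
eef_pos: [0.5151, -0.2507, 0.0325]
contact_force: [0.2, 0.7, -2.3]
eef_pos: [0.5146, -0.2504, 0.0267]
contact_force: [-0.5, -0.6, -1.4]
eef_pos: [0.5147, -0.2504, 0.0258]
contact_force: [-0.2, -0.2, -1.1]
eef_pos: [0.5147, -0.2504, 0.0248]
contact_force: [0.2, 0.0, -2.1]
eef_pos: [0.5147, -0.2505, 0.024]
contact_force: [-0.9, 1.0, 1.2]
```

```bash
python3 -m pendant '[{"dx":0,"dy":0,"dz":0.05,"twist":0},{"dx":0,"dy":0,"dz":0.05,"twist":0}]'|sed -n 2p\;4p
```

```text
eef_pos: [0.5147, -0.2505, 0.0239]
contact_force: [-2.6, 1.1, 3.6]
```

It is down with light contact. I release and rise.

```bash
python3 -m pendant '[{"dx":0,"dy":0,"dz":0,"twist":0},{"dx":0,"dy":0,"dz":0,"twist":0},{"dx":0,"dy":0,"dz":0,"twist":0},{"dx":0,"dy":0,"dz":0,"twist":0},{"dx":0,"dy":0,"dz":0,"twist":0}]' 70
python3 -m pendant '[{"dx":0,"dy":0,"dz":-0.5,"twist":0},{"dx":0,"dy":0,"dz":-1.5,"twist":0},{"dx":0,"dy":0,"dz":-3.5,"twist":0},{"dx":0,"dy":0,"dz":-6,"twist":0},{"dx":0,"dy":0,"dz":-9,"twist":0},{"dx":0,"dy":0,"dz":-12,"twist":0},{"dx":0,"dy":0,"dz":-14.5,"twist":0},{"dx":0,"dy":0,"dz":-16,"twist":0},{"dx":0,"dy":0,"dz":-16,"twist":0}]'|sed -n 1,4p
python3 - <<'E'
from h import *
from plant import ctrl
c=ctrl.read_camera("side");P=cloud(c);r=np.hypot(P[...,0]-.5146,P[...,1]+.2505);m=(r<.04)&(P[...,2]>.012)&(P[...,2]<.06)
print(m.sum(),rect(P[m]),np.percentile(P[m][:,2],[5,50,95]))
m=(np.hypot(P[...,0]-.527,P[...,1]-.0465)<.12)&(P[...,2]>.13)&(P[...,2]<.155);print("cast",rect(P[m]))
cv2.imwrite("pics/end.png",cv2.resize(c["img"][120:380,220:440],None,fx=2.2,fy=2.2,interpolation=cv2.INTER_CUBIC)[:,:,::-1])
E
```

```text
time: 19.65
eef_pos: [0.5147, -0.2504, 0.0233]
tcp_rot: [0.582, 0.813, 0.0, 0.0]
contact_force: [0.5, 0.3, 0.5]
opening: 0.7
finger_force: 0.0
time: 20.78
eef_pos: [0.5154, -0.2509, 0.1854]
tcp_rot: [0.582, 0.813, -0.0, 0.002]
contact_force: [0.8, -0.2, -0.1]
439 [ 513.8 -250.9   39.6   38.6   76.3] [0.01486505 0.03868883 0.0414497 ]
cast [502.9  36.4  66.8 113.8  16.7]
```

View pics/end.png

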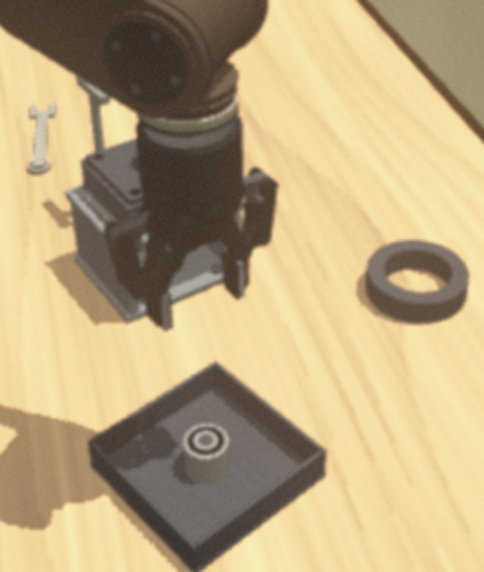

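The bearing stands upright at the tray's centre (205,455), top at z 0.039. The gripper is clear of everything.

```bash
python3 -m pendant '[{"dx":0,"dy":0,"dz":0,"twist":0},{"dx":0,"dy":0,"dz":0,"twist":0}]'|sed -n 4p; python3 -c "
from plant import ctrl
print(ctrl.sign_off())"
```

```text
contact_force: [-0.2, -0.4, -0.5]
the job is handed in; nothing more can be done
None
```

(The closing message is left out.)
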